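# Uncover the lamp-foot block and hold it hole-up

### The arm

A 6-joint arm with a two-finger parallel gripper is mounted at the origin on the work surface. World frame = base frame: x ahead of the robot, y to its left, z up, the work surface at z = 0. Lengths are in m, angles in rad, forces in N, time in s.
With the tool pointing down it reaches from about 0.35 to 0.875 m from the base axis. Payload 4.2 kg.
Tool frame: the origin (TCP) lies at the very end of the fingers, on their centre line; the grasp point (between the pads) lies 19 mm behind it (r.tcp_to_grasp is the distance from the TCP to the grasp point, in m); y points along the fingers, z is the direction in which the jaws open and shut, and the axes are right-handed (so a half turn about y gives the same grasp; the last joint's range is limited). The gripper opens to 87 mm and grips with 3 to 60 N. Pads are 19 mm wide; open, the fingers measure 117 mm over their backs; the gripper's body (75 mm by 190 mm) begins 51 mm behind the grasp point.
Start: joints at [-0.906, 0.385, 0.008, 0, -1.194, -0.259], TCP at [0.247, -0.574, 0.223] pointing down, gripper open.
Joint ranges: [-3.14, 3.14], [-1.21, 2.06], [-1.07, 1.41], [-3.16, 2.05], [-2.99, -0.16], [-3.1, 3.1]. Speed limits (rad/s): [2.79, 2.79, 3.14, 3.14, 3.14, 3.14].

### API

Orientations are given as a rotation vector (axis times angle).
In Python, from plant import r gives the robot as it stands.
- The arm moves only by the tool drive_tool, never from a script. Its argument "steps" is a list that holds one entry, the list of rows, each a list of 7 numbers: the shift along the tool's x, y, z each as a share of 0.1 m, from -1 to 1, then the turn, a rotation vector about the tool's x, y, z each as a share of pi rad, from -1 to 1, then the gripper command: -1 is shut, 1 is fully open, values between are in proportion. A call has 1 to 5 rows; each row is the pose to reach, as a shift and turn from the pose commanded when the call began, along the tool's axes at that moment, turning the shorter way round; what a row does not reach only later rows make up. A row lasts 1/10 s, in which the tool goes at most 50 mm and 8.59 degrees, less where a joint would pass 70% of its speed; a pose out of reach is approached as far as the arm can. A call with a number of a shift or a turn outside -1 to 1 is refused whole. A call with a gripper value outside its range is refused whole. The fingers move at their own pace and stop on an object; "force" is the grip in N (left out, the last holds). Time passes only in rows, so rows that repeat a pose let the fingers close. It gives the time, the measured TCP pose, the force and the opening at its end, in the units of the state.
- r.get_state(): the state, without advancing time (a new reading comes with each control period).
- r.get_image(name): name is "scene" or "top" or "wrist"; returns the picture (400x640x3 uint8, red, green, blue); there is no depth.
- r.calibration(name): a dict with "camera_matrix" (3x3 intrinsics, pixels), "world_from_camera" (4x4, takes a point from camera to world coordinates); the wrist camera has in their place "hand_eye" (4x4, takes a point from camera to tool coordinates, whose origin is the TCP and whose axes are the tool frame's). Camera axes: x right, y down, z forward; pixel columns grow to the right and rows downward; lengths in m; the calibration is good to about 2 mm. A picture is of the moment at which its call begins: read the wrist's pose just before it. calibration takes no time and is no camera call.
- r.close_job(): hands the job in, once; it reports no verdict.
Trained networks look in the newest picture that a camera, given by its name, has taken for a name from the list of things; names that differ only in an ending like _2 or _b are one class to them, and where a whole thing is asked for, a point or a joint stands for the part that bears it (a point fixed in the world has none). Each returns a list of dicts, best first, with "confidence" (0 to 1); they miss things now and then, are a little off and sometimes report something else, mostly with a low value. They report only what shows in the picture. A call takes as long as a camera call. They do not tell look-alikes from the thing itself.
- r.find_in(name, camera): "location" ([column, row] as shares, 0 to 1, of the picture: columns of its width, rows of its height, amid what is visible of it).
- r.masks_of(name, camera): "pixels" (400x640 bool, what is visible of it) and "location" ([column, row] as shares, 0 to 1, of the picture: columns of its width, rows of its height, amid what is visible of it).
The state is a dict: "clock": time; "joint_positions": joint angles; "joint_vel": joint speeds; "tau": joint torques, N m; "tool_pos": TCP position; "ee_rot": TCP orientation; "force": force on the tool from outside, world axes, zero at the start; "wrist_torque": the same for the moment, N m; "width": finger opening in m.
Only numpy, scipy, OpenCV 4.12 (cv2) and the standard library are available. Lean on these libraries where they do the work, as an engineer would, in place of code of your own. Each camera call takes 0.05 s, during which the arm holds its last target. There are 200 camera calls.

### The job

Lift the loose grey dust cover off its round plywood stand and set it down upright on the bench, well clear of the stand. Under it lies an aluminium block with a blind hole in one end only: find that end, turn the block so that the hole faces straight up, and finish while still holding it like that in the gripper, still and at least 10 cm above the bench, touching nothing else. Leave the screwdriver, the spool and the pliers where they are.

Things in the scene. Friction and masses are not known exactly. Their poses are not given: they have to be found in the camera images.
- stand: Round plywood stand fixed to the bench: a disc 160 mm in diameter and 8 mm high with a raised middle 110 mm in diameter whose top is 14 mm above the bench. Origin: centre of the underside, at bench height; z up. The bench is bare for 0.28 m from its centre towards the robot's right (-y).
- cover: Loose round dust cover over the block, grey plastic, open below, 0.1 to 0.2 kg: outer diameter 124 mm, wall 3 mm, flat top 62 mm above its rim, with a black upright knob (24 mm diameter, 31 mm tall) in the middle of the top. It stands on the stand's 8 mm ledge around the raised middle, about 4 mm play. Origin: centre of the rim's plane (underside); z up along the knob.
- knob (a point): Point on the axis of the cover's knob at the height to grip, 80 mm above the rim (18 mm above the cover's flat top, 13 mm below the knob's top).
- block: Loose aluminium block, 50 mm long, 40 x 40 mm section, 0.13 to 0.25 kg, lying on a long side on the raised middle under the cover, pointing any way. One end has a blind hole, 22 mm diameter, 32 mm deep; the rest is plain. Origin: centre of the block; x along its length, out of the end with the hole; y, z square to the long sides, z up at the start.
- hole (a point): Centre of the hole's mouth, on the block's end face, 25 mm from the block's centre along its x; axes as the block's.
- screwdriver: Bystander: screwdriver with an orange handle, about 200 mm long, lying on the bench to the robot's left (+y). Origin on its underside; x along it towards the tip.
- spool: Bystander: white spool wound with copper wire, 72 mm in diameter and 40 mm high, standing on the bench beyond the stand. Origin: centre of the underside.
- pliers: Bystander: small pliers with two yellow handles, about 165 mm long and 70 mm wide, 14 mm high, lying on the bench to the robot's right (-y). Origin near the pivot, on the underside; x towards the jaws, handles reach 112 mm towards -x.
There are look-alikes about, which are no part of the job. There is more than one size of the cover; the one meant has the size given above.

How it is judged:
By the outcome, as a careful person would: the job done as asked, in the order asked, and still so for the second after the job is handed in, while the arm keeps its last pose, push and grip.
It also fails if it takes over 67 s, if anything falls off the work surface, if the arm or the gripper's body presses on something with over 40 N, if the wrist force passes 120 N, or if a joint passes its speed limit or range.

## Working session

There is one attempt and no reset: what is moved stays moved. The work goes in short steps, Python scripts to look and compute and a tool call to move; the robot and the scene stay as the last step left them, time stands still between calls to the robot, and variables do not carry over. Pictures are saved under pics/ and viewed, about 8 in all and at most 12, crops included, and the job is handed in when it is done.

Besides the shell and the picture viewer there is one more tool, called after "Emit:" as name(argument=value, ...) on one line, values as JSON. drive_tool: Moves the arm, as the interface text tells. Shift numbers are shares of 0.1 m and turn numbers shares of pi rad, none past 1 either way. Its arguments: {"type":"object","properties":{"steps":{"type":"array","items":{"type":"array","items":{"type":"array","items":{"type":"number"}}}},"force":{"type":"number"}},"required":["steps"]}

```bash
mkdir -p pics; ls; cat > h.py <<'E'
import numpy as np, cv2
from scipy.spatial.transform import Rotation as R
from plant import r
def cam(name):
    c=r.calibration(name); K=np.array(c["camera_matrix"])
    if name=="wrist":
        s=r.get_state(); T=np.eye(4); T[:3,:3]=R.from_rotvec(s["ee_rot"]).as_matrix(); T[:3,3]=s["tool_pos"]
        return K,T@np.array(c["hand_eye"])
    return K,np.array(c["world_from_camera"])
def at_z(KT,px,z):
    K,T=KT; d=T[:3,:3]@np.linalg.solve(K,[px[0],px[1],1]); o=T[:3,3]
    return o+d*(z-o[2])/d[2]
def proj(KT,P):
    K,T=KT; P=np.atleast_2d(P); c=(P-T[:3,3])@T[:3,:3]; p=c@K.T; return p[:,:2]/p[:,2:]
def save(img,n): cv2.imwrite("pics/"+n,img[:,:,::-1])
def cmd(target_pos,target_R,s=None):
    s=s or r.get_state(); R0=R.from_rotvec(s["ee_rot"])
    return R0.inv().apply(np.array(target_pos)-s["tool_pos"])/0.1,(R0.inv()*target_R).as_rotvec()/np.pi
E
python3 - <<'E'
from h import *
s=r.get_state(); print({k:np.round(v,3) for k,v in s.items()})
a=r.get_image("scene"); b=r.get_image("top")
for c in("top","scene"):
    K=cam(c)
    print(c, np.round(K[1],2).tolist(), K[0][0,0])
    for n in("cover","knob","stand","screwdriver","spool","pliers","block"):
        for d in r.find_in(n,c)[:4]:
            p=np.array(d["location"])*[640,400]; print(n,round(d["confidence"],2),p.round(),at_z(K,p,0.0).round(3),at_z(K,p,0.09).round(3))
save(a,"scene.png"); save(b,"top.png")
E
```

```text
pics
{'clock': np.float64(0.0), 'joint_positions': array([-9.060e-01,  3.860e-01,  7.000e-03, -1.000e-03, -1.194e+00,
       -2.590e-01]), 'joint_vel': array([-0.   ,  0.001, -0.001, -0.001, -0.   ,  0.001]), 'tau': array([-0.0000e+00, -3.9066e+01,  1.8740e+01,  4.2200e+00,  1.1000e-02,
       -0.0000e+00]), 'tool_pos': array([ 0.247, -0.574,  0.221]), 'ee_rot': array([-1.545, -0.318,  0.318]), 'force': array([-0.237,  1.751, -0.168]), 'wrist_torque': array([-0.025, -0.022, -0.014]), 'width': np.float64(0.087)}
top [[-0.02, -0.98, 0.19, 0.27], [-1.0, 0.02, 0.01, -0.04], [-0.01, -0.19, -0.98, 1.69], [0.0, 0.0, 0.0, 1.0]] 489.4819382148714
cover 0.93 [249. 225.] [0.538 0.203 0.   ] [0.524 0.19  0.09 ]
cover 0.78 [323. 273.] [ 0.363 -0.051  0.   ] [ 0.359 -0.051  0.09 ]
cover 0.64 [298. 220.] [ 0.551  0.032 -0.   ] [0.536 0.028 0.09 ]
knob 0.87 [301. 220.] [0.549 0.021 0.   ] [0.535 0.018 0.09 ]
knob 0.85 [321. 270.] [ 0.374 -0.046  0.   ] [ 0.369 -0.046  0.09 ]
knob 0.73 [251. 224.] [0.539 0.194 0.   ] [0.525 0.182 0.09 ]
stand 0.74 [310. 243.] [ 0.47  -0.008  0.   ] [ 0.46 -0.01  0.09
[... 224 characters left out ...]
 -0.32, 0.93], [0.49, 0.66, -0.57, 0.59], [0.0, -0.65, -0.76, 0.95], [0.0, 0.0, 0.0, 1.0]] 392.2244835321646
cover 0.89 [340. 225.] [ 0.519 -0.001  0.   ] [0.558 0.055 0.09 ]
cover 0.78 [375. 274.] [0.523 0.188 0.   ] [0.562 0.226 0.09 ]
knob 0.76 [373. 272.] [0.524 0.181 0.   ] [0.563 0.22  0.09 ]
knob 0.76 [372. 191.] [ 0.353 -0.066  0.   ] [ 0.408 -0.004  0.09 ]
knob 0.66 [337. 223.] [ 0.52  -0.012  0.   ] [0.559 0.045 0.09 ]
stand 0.68 [335. 250.] [0.576 0.069 0.   ] [0.61  0.118 0.09 ]
screwdriver 0.98 [430. 325.] [ 0.487  0.376 -0.   ] [0.529 0.396 0.09 ]
spool 0.64 [274. 258.] [0.741 0.004 0.   ] [0.759 0.06  0.09 ]
pliers 0.65 [270. 130.] [ 0.512 -0.511 -0.   ] [ 0.552 -0.406  0.09 ]
```

```bash
python3 - <<'E'
import cv2
a=cv2.imread("pics/top.png")[110:310,150:510]; b=cv2.imread("pics/scene.png")[90:370,220:480]
cv2.imwrite("pics/v1.png",cv2.resize(a,None,fx=2.2,fy=2.2,interpolation=2))
cv2.imwrite("pics/v2.png",cv2.resize(b,None,fx=2.1,fy=2.1,interpolation=2))
E
```

```text
(no output)
```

View pics/v1.png

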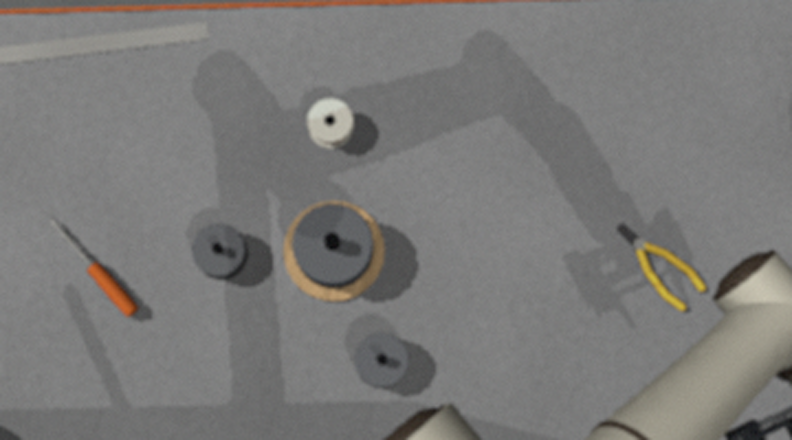

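View pics/v2.png

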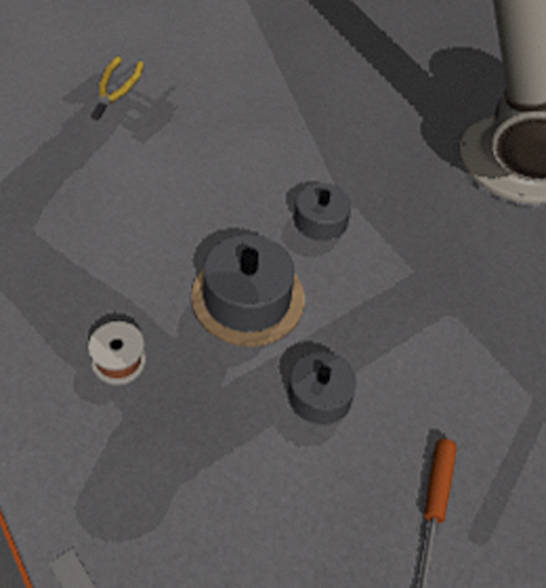

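The top view shows three grey covers: a large one on the plywood stand (knob at pixel 301,220), a small one at (250,225) and another small one at (322,272). The one meant is the large one on the stand.

```bash
python3 - <<'E'
from h import *
s=r.get_state(); print(R.from_rotvec(s["ee_rot"]).as_matrix().round(3)); print(np.round(r.calibration("wrist")["hand_eye"],3),r.calibration("wrist")["camera_matrix"][0])
img=r.get_image("top"); hsv=cv2.cvtColor(img,cv2.COLOR_RGB2HSV)
m=cv2.inRange(hsv,(8,60,60),(28,255,255)); m[:170]=0;m[270:]=0;m[:,:260]=0;m[:,360:]=0
pts=np.argwhere(m>0)[:,::-1]; h=cv2.convexHull(pts.astype(np.int32)); e=cv2.fitEllipse(h); print(e)
K=cam("top"); print("stand",at_z(K,e[0],0.008))
mk=max(r.masks_of("cover","top"),key=lambda d:d["pixels"].sum())
for d in r.masks_of("cover","top"):print(d["pixels"].sum(),np.array(d["location"])*[640,400])
for c in("scene","top"):
  for d in r.masks_of("knob",c) if c=="top" else []: 
    v=np.argwhere(d["pixels"]); p=np.array(d["location"])*[640,400]; print(c,p,at_z(cam(c),p,.095),d["pixels"].sum())
E
```

```text
[[ 0.919  0.    -0.395]
 [ 0.395 -0.     0.919]
 [ 0.    -1.    -0.   ]]
[[-0.     0.963  0.269 -0.074]
 [-0.    -0.269  0.963 -0.161]
 [ 1.     0.     0.    -0.   ]
 [ 0.     0.     0.     1.   ]] [293.34800285   0.         322.06127579]
((301.416015625, 223.6787872314453), (45.38067626953125, 45.74211120605469), 69.43795776367188)
stand [0.53631084 0.01946189 0.008     ]
1097 [298.112 218.52 ]
482 [324.224 272.68 ]
487 [250.112 225.4  ]
top [300.48 222.92] [0.52512355 0.01920315 0.095     ] 1152
top [249.728 225.2  ] [0.52148679 0.18648647 0.095     ] 536
top [321.472 272.8  ] [ 0.36052095 -0.04596983  0.095     ] 486
```

Emit:
drive_tool(steps=[[[1,0,0.86,0,0,0,1],[1,0,0.86,0,0,0,1],[1,0,0.86,0,0,0,1],[1,0,0.86,0,0,0,1]]])

```text
clock: 1.4
tool_pos: [0.3059, -0.4529, 0.2232]
ee_rot: [-1.547, -0.322, 0.321]
force: [0.5, -0.4, 0.5]
width: 0.087
```

Emit:
drive_tool(steps=[[[1,0,0.86,0,0,0,1],[1,0,0.86,0,0,0,1],[1,0,0.86,0,0,0,1],[1,0,0.86,0,0,0,1]]])

```text
clock: 1.8
tool_pos: [0.3638, -0.3352, 0.2231]
ee_rot: [-1.547, -0.322, 0.321]
force: [0.1, -0.8, 0.9]
width: 0.0867
```

Emit:
drive_tool(steps=[[[1,0,0.86,0,0,0,1],[1,0,0.86,0,0,0,1],[1,0,0.86,0,0,0,1],[1,0,0.86,0,0,0,1]]])

```text
clock: 2.2
tool_pos: [0.422, -0.2172, 0.2229]
ee_rot: [-1.547, -0.322, 0.32]
force: [0.6, -0.7, -0.6]
width: 0.0866
```

Emit:
drive_tool(steps=[[[1,0,0.86,0,0,0,1],[1,0,0.86,0,0,0,1],[1,0,0.86,0,0,0,1],[1,0,0.86,0,0,0,1]]])

```text
clock: 2.6
tool_pos: [0.4802, -0.099, 0.2225]
ee_rot: [-1.547, -0.321, 0.32]
force: [-0.3, 0.1, 0.8]
width: 0.087
```

Emit:
drive_tool(steps=[[[1,0,0.86,0,0,0,1],[1,0,0.86,0,0,0,1],[1,0,0.86,0,0,0,1],[1,0,0.86,0,0,0,1]]])

```text
clock: 3.0
tool_pos: [0.5382, 0.0194, 0.222]
ee_rot: [-1.547, -0.32, 0.32]
force: [-0.8, 0.7, -0.0]
width: 0.0871
```

```bash
python3 - <<'E'
from h import *
s=r.get_state(); print(s["tool_pos"],s["joint_positions"].round(2) if hasattr(s["joint_positions"],'round') else s["joint_positions"],s["clock"])
K=cam("wrist"); img=r.get_image("wrist"); save(img,"w1.png")
for n,z in(("knob",.101),("cover",.07),("stand",.01)):
  for d in r.masks_of(n,"wrist"):
    p=np.array(d["location"])*[640,400]; print(n,round(d["confidence"],2),p,at_z(K,p,z).round(4),d["pixels"].sum())
# dark knob by colour
g=img.max(2); m=(g<35).astype(np.uint8); n,l,st,c=cv2.connectedComponentsWithStats(m)
for i in range(1,n):
  if st[i,4]>150: print(st[i],c[i])
E
```

```text
[0.5382418  0.01940003 0.22204431] [ 0.34  0.24 -0.21  0.   -1.13 -1.5 ] 3.0
knob 0.87 [323.712 181.   ] [0.5257 0.0157 0.101 ] 9716
knob 0.84 [448.192 226.   ] [0.5182 0.1517 0.101 ] 3293
knob 0.62 [325.696  21.2  ] [ 0.3972 -0.0382  0.101 ] 3335
cover 0.8 [322.688 182.68 ] [0.5339 0.0182 0.07  ] 9795
cover 0.75 [328.384  19.52 ] [ 0.3868 -0.0396  0.07  ] 3291
cover 0.55 [446.912 224.52 ] [0.5225 0.1671 0.07  ] 3199
stand 0.65 [326.528 126.8  ] [ 4.793e-01 -1.000e-04  1.000e-02] 2454
[312 177  20  27 445] [321.56629213 190.31235955]
[203 228  47  32 877] [231.81299886 247.11174458]
[395 228  47  32 913] [412.19715225 246.73932092]
[    0   233   640   167 65917] [281.74665109 325.72104313]
[ 448  386  174   14 2208] [536.67210145 392.81567029]
```

View pics/w1.png

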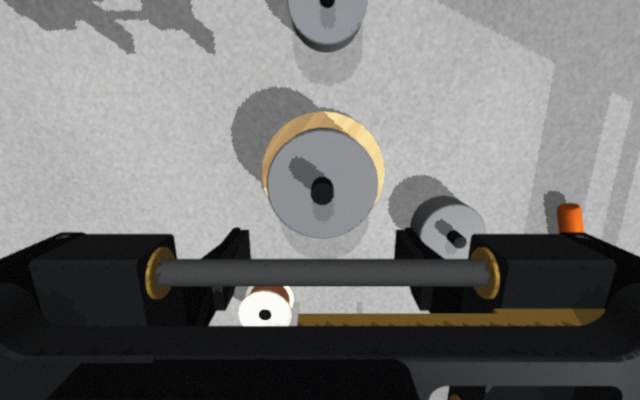

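The wrist picture shows the large cover on the plywood at about (322,183) with its knob at (322,190). The small covers are at (326,10) and (450,228). This confirms the choice.

```bash
python3 - <<'E'
from h import *
K=cam("wrist"); s=r.get_state()
print(at_z(K,[321.6,190.3],.086)); img=cv2.imread("pics/w1.png")[:,:,::-1]
for x,y in((.536,.019),(.538,.019),(.534,.019),(.536,.022)):
  print(x,y,proj(K,[[x,y,.07],[x,y,.101]]).round(1).tolist())
# flat top circle of cover: edges; fit ellipse from rows
cl=r.masks_of("cover","wrist") if False else None
hsv=cv2.cvtColor(np.ascontiguousarray(img),cv2.COLOR_RGB2HSV)
m=cv2.inRange(hsv,(8,50,60),(28,255,255));m[:100]=0;m[232:]=0;m[:,:240]=0;m[:,400:]=0
n,l,st,c=cv2.connectedComponentsWithStats(m); i=1+st[1:,4].argmax(); h=cv2.convexHull(np.argwhere(l==i)[:,::-1].astype(np.int32))
print("bbox",st[i])
a=np.linspace(0,2*np.pi,200)
# compare stand disc outline for hypotheses: leftmost/rightmost/top
for x,y in((.536,.019),(.540,.019),(.532,.019)):
  q=proj(K,np.c_[x+.08*np.cos(a),y+.08*np.sin(a),a*0+.008]); t=proj(K,np.c_[x+.062*np.cos(a),y+.062*np.sin(a),a*0+.07])
  print(x,y,q.min(0),q.max(0),"top",t.min(0),t.max(0))
E
```

```text
[0.53624171 0.01613457 0.086     ]
0.536 0.019 [[324.1, 187.6], [324.3, 194.8]]
0.538 0.019 [[323.4, 189.2], [323.5, 196.6]]
0.534 0.019 [[324.8, 186.0], [325.1, 193.0]]
0.536 0.022 [[326.6, 188.7], [327.1, 195.9]]
bbox [ 262  111  123   92 2656]
0.536 0.019 [262.24176298 112.55317409] [385.32564534 233.83780587] top [267.59068003 129.64693734] [380.63423989 239.8718618 ]
0.54 0.019 [261.18711406 115.6648245 ] [383.95404787 236.32288666] top [266.32510856 133.26076189] [379.02386672 242.81151222]
0.532 0.019 [263.30189799 109.42443336] [386.70436965 231.34053294] top [268.86355333 126.00968694] [382.25453439 236.9150332 ]
```

Emit:
drive_tool(steps=[[[-0.03,0.5,-0.02,0,0,0,1],[-0.03,1,-0.02,0,0,0,1],[-0.03,1,-0.02,0,0,0,1]]])

```text
clock: 3.5
tool_pos: [0.5288, 0.0125, 0.1168]
ee_rot: [-1.548, -0.304, 0.327]
force: [-1.0, -0.4, 0.0]
width: 0.087
```

Emit:
drive_tool(steps=[[[0,0.3,0,0,0,0,1],[0,0.47,0,0,0,0,1],[0,0.47,0,0,0,0,1],[0,0.47,0,0,0,0,1]]])

```text
clock: 3.9
tool_pos: [0.5359, 0.0148, 0.0777]
ee_rot: [-1.548, -0.321, 0.316]
force: [0.2, -0.7, 0.2]
width: 0.0872
```

Emit:
drive_tool(steps=[[[0,0,0,0,0,0,-1],[0,0,0,0,0,0,-1],[0,0,0,0,0,0,-1],[0,0,0,0,0,0,-1],[0,0,0,0,0,0,-1]]], force=30)

```text
clock: 4.4
tool_pos: [0.5345, 0.0153, 0.0758]
ee_rot: [-1.547, -0.319, 0.318]
force: [-0.1, 0.1, 0.3]
width: 0.0548
```

Emit:
drive_tool(steps=[[[0,0,0,0,0,0,-1],[0,0,0,0,0,0,-1],[0,0,0,0,0,0,-1],[0,0,0,0,0,0,-1],[0,0,0,0,0,0,-1]]])

```text
clock: 4.9
tool_pos: [0.5344, 0.0153, 0.0755]
ee_rot: [-1.547, -0.318, 0.318]
force: [-0.2, 1.7, -0.4]
width: 0.0233
```

Emit:
drive_tool(steps=[[[0,-0.2,0,0,0,0,-1],[0,-0.4,0,0,0,0,-1],[0,-0.7,0,0,0,0,-1],[0,-1,0,0,0,0,-1],[0,-1,0,0,0,0,-1]]])

```text
clock: 5.4
tool_pos: [0.5371, 0.0157, 0.1799]
ee_rot: [-1.547, -0.326, 0.312]
force: [0.3, 0.3, -0.9]
width: 0.0234
```

Emit:
drive_tool(steps=[[[-0.1,-0.1,-0.23,0,0,0,-1],[-0.2,-0.1,-0.46,0,0,0,-1],[-0.3,-0.1,-0.7,0,0,0,-1],[-0.4,-0.1,-0.93,0,0,0,-1],[-0.4,-0.1,-0.93,0,0,0,-1]]])

```text
clock: 5.9
tool_pos: [0.5334, -0.0881, 0.1843]
ee_rot: [-1.547, -0.314, 0.318]
force: [-0.7, 0.2, -1.5]
width: 0.0233
```

Emit:
drive_tool(steps=[[[-0.1,0,-0.23,0,0,0,-1],[-0.2,0,-0.46,0,0,0,-1],[-0.3,0,-0.7,0,0,0,-1],[-0.4,0,-0.93,0,0,0,-1],[-0.4,0,-0.93,0,0,0,-1]]])

```text
clock: 6.4
tool_pos: [0.5338, -0.1888, 0.1843]
ee_rot: [-1.547, -0.315, 0.317]
force: [0.1, 1.1, -1.6]
width: 0.0231
```

```bash
python3 - <<'E'
from h import *
s=r.get_state(); print(s["tool_pos"],s["force"],s["width"])
img=r.get_image("scene"); c=img[60:340,200:480]; t=r.get_image("top")[150:310,220:420]
for n in("cover","block","hole"):
  for d in r.find_in(n,"scene" if n=="cover" else "top")[:4]: print(n,d["confidence"],np.array(d["location"])*[640,400])
c=cv2.resize(c,(560,560),interpolation=cv2.INTER_CUBIC); t=cv2.resize(t,(240*5//2//2*2//2,240),interpolation=2) if 0 else None
save(c,"s2.png")
E
```

```text
[ 0.53375132 -0.18884629  0.18433851] [ 0.11000456  1.05758949 -1.57749965] 0.023056293448768972
cover 0.94 [371.776 192.2  ]
cover 0.6 [373.888 275.   ]
block 0.74 [286.08 225.  ]
```

View pics/s2.png

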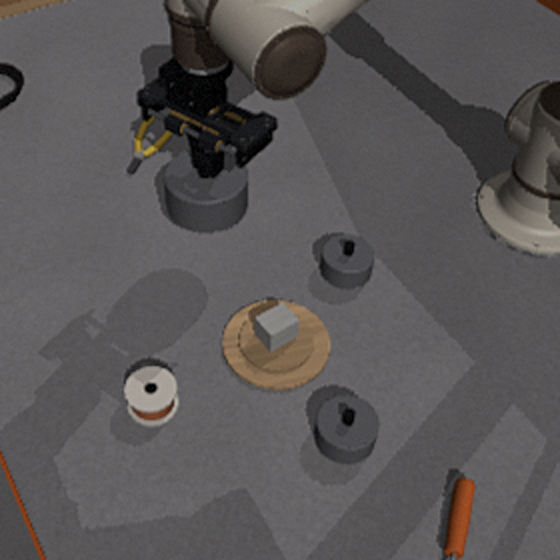

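The cover hangs in the gripper at about (205,195). The block lies on the stand at about (275,326), and no hole shows on the faces visible so far. Next I set the cover down.

Emit:
drive_tool(steps=[[[0,0.3,0,0,0,0,-1],[0,0.6,0,0,0,0,-1],[0,0.85,0,0,0,0,-1],[0,1,0,0,0,0,-1],[0,1,0,0,0,0,-1]]])

```text
clock: 7.15
tool_pos: [0.5326, -0.1861, 0.0832]
ee_rot: [-1.545, -0.315, 0.323]
force: [0.8, -0.1, -1.3]
width: 0.0235
```

Emit:
drive_tool(steps=[[[0,0.04,0,0,0,0,-1],[0,0.08,0,0,0,0,-1],[0,0.12,0,0,0,0,-1],[0,0.15,0,0,0,0,-1],[0,0.15,0,0,0,0,-1]]])

```text
clock: 7.65
tool_pos: [0.5342, -0.1872, 0.0704]
ee_rot: [-1.547, -0.318, 0.318]
force: [-0.2, 0.4, -0.5]
width: 0.0232
```

```bash
python3 -c "
from h import *
s=r.get_state(); print(s['tool_pos'],s['force'],s['width'],s['clock'])"
```

```text
[ 0.53415472 -0.18722149  0.07037664] [-0.22332242  0.39371702 -0.53413173] 0.023202711325445317 7.65
```

Emit:
drive_tool(steps=[[[0,0.015,0,0,0,0,-1],[0,0.03,0,0,0,0,-1],[0,0.03,0,0,0,0,-1]]])

```text
clock: 7.95
tool_pos: [0.5344, -0.1873, 0.0676]
ee_rot: [-1.547, -0.318, 0.318]
force: [-1.1, 0.3, -1.1]
width: 0.0232
```

Emit:
drive_tool(steps=[[[0,0.01,0,0,0,0,-1],[0,0.02,0,0,0,0,-1],[0,0.02,0,0,0,0,-1]]])

```text
clock: 8.25
tool_pos: [0.5345, -0.1873, 0.0674]
ee_rot: [-1.548, -0.319, 0.319]
force: [-1.8, 2.3, 9.1]
width: 0.0231
```

Emit:
drive_tool(steps=[[[0,-0.01,0,0,0,0,1],[0,-0.01,0,0,0,0,1],[0,-0.01,0,0,0,0,1],[0,-0.01,0,0,0,0,1],[0,-0.01,0,0,0,0,1]]])

```text
clock: 8.75
tool_pos: [0.5343, -0.1872, 0.0663]
ee_rot: [-1.547, -0.318, 0.319]
force: [-0.6, 0.1, 0.5]
width: 0.0554
```

Emit:
drive_tool(steps=[[[0,0,0,0,0,0,1],[0,-0.2,0,0,0,0,1],[0,-0.5,0,0,0,0,1],[0,-1,0,0,0,0,1],[0,-1,0,0,0,0,1]]])

```text
clock: 9.25
tool_pos: [0.5388, -0.1883, 0.1738]
ee_rot: [-1.553, -0.33, 0.309]
force: [0.2, -0.2, 0.4]
width: 0.0853
```

Emit:
drive_tool(steps=[[[0,-0.5,0,0,0,0,1],[0,-0.9,0,0,0,0,1],[0,-0.9,0,0,0,0,1]]])

```text
clock: 9.55
tool_pos: [0.5377, -0.1882, 0.2635]
ee_rot: [-1.553, -0.329, 0.309]
force: [-0.0, -0.2, -0.1]
width: 0.0868
```

```bash
python3 - <<'E'
from h import *
s=r.get_state(); print(s["tool_pos"],s["joint_positions"],s["clock"])
t=r.get_image("top"); sc=r.get_image("scene")
for c,n in(("top","block"),("scene","block"),("scene","hole"),("top","cover"),("scene","cover")):
  for d in r.masks_of(n,c)[:5]:
    p=np.array(d["location"])*[640,400]; print(c,n,round(d["confidence"],2),p,at_z(cam(c),p,.045).round(3))
for im,c in((t,"top"),(sc,"scene")):
    u=proj(cam(c),[.535,.019,.03])[0].astype(int); print(u)
u=proj(cam("top"),[.535,.019,.03])[0].astype(int); v=proj(cam("scene"),[.535,.019,.03])[0].astype(int)
A=cv2.resize(t[u[1]-30:u[1]+30,u[0]-30:u[0]+30],(390,390),interpolation=2);B=cv2.resize(sc[v[1]-30:v[1]+30,v[0]-30:v[0]+30],(390,390),interpolation=2)
save(np.hstack([A,B]),"blk.png")
E
```

```text
[ 0.53765436 -0.18820106  0.26348698] [-0.05093819  0.25668799 -0.07532061  0.00271305 -1.2250285  -1.11402217] 9.55
scene block 0.86 [338.816 221.2  ] [0.532 0.013 0.045]
scene hole 0.69 [337.472 225.2  ] [0.543 0.023 0.045]
top cover 0.87 [250.496 226.   ] [0.527 0.191 0.045]
top cover 0.77 [362.496 222.6  ] [ 0.529 -0.189  0.045]
top cover 0.56 [333.312 272.52 ] [ 0.363 -0.085  0.045]
scene cover 0.8 [373.696 192.68 ] [ 0.381 -0.029  0.045]
scene cover 0.75 [373.504 272.32 ] [0.542 0.202 0.045]
scene cover 0.74 [303.616 182.48 ] [ 0.548 -0.174  0.045]
[301 223]
[338 226]
```

View pics/blk.png

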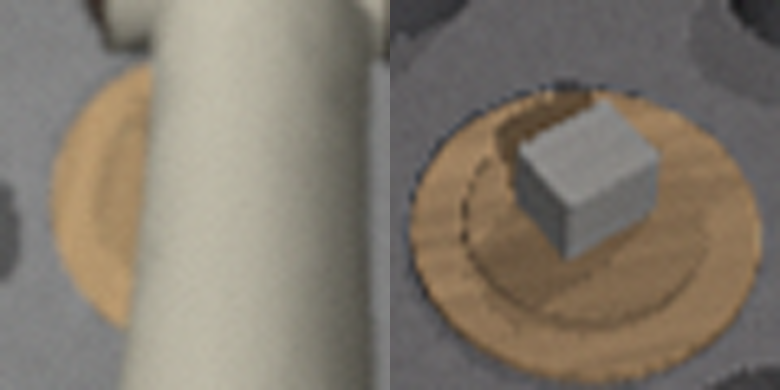

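```bash
python3 - <<'E'
from h import *
K=cam("scene"); P=[at_z(K,[308+x/6.5-.5,196+y/6.5-.5],.054) for x,y in((127,147),(215,100),(270,157),(177,207))]
P=np.array(P); print(P.round(4), P.mean(0))
for i in range(4): d=P[(i+1)%4]-P[i]; print(np.linalg.norm(d),np.degrees(np.arctan2(d[1],d[0])))
E
```

```text
[[ 0.5601 -0.008   0.054 ]
 [ 0.5118 -0.0115  0.054 ]
 [ 0.5078  0.0282  0.054 ]
 [ 0.558   0.0315  0.054 ]] [0.53442559 0.01004548 0.054     ]
0.04838042629010729 -175.76798106317995
0.039969696310708264 95.76360178602596
0.05028276927099735 3.6784334274305643
0.03947835937163798 -86.97511496805116
```

The scene camera sees a plain +x end and a plain long side. The block's axis runs almost along world x, about 4° of yaw, so the hole should be in the end facing the robot. I check this with a tilted wrist view.

```bash
python3 - <<'E'
from h import *
s=r.get_state(); he=np.array(r.calibration("wrist")["hand_eye"]); Kc=np.array(r.calibration("wrist")["camera_matrix"])
x=np.array([np.cos(.07),np.sin(.07),0]); y=np.array([0,0,-1.]); M=R.from_matrix(np.c_[x,y,np.cross(x,y)])
Rt=M*R.from_rotvec([0,0,-np.radians(25)])
for px in(.44,.46,.48):
  for z in(.20,):
    T=np.eye(4);T[:3,:3]=Rt.as_matrix();T[:3,3]=[px,.008,z]
    print(px,z,proj((Kc,T@he),[[.51,.01,.034],[.56,.01,.054]]).round().tolist(),(T@he)[:3,3].round(3),[np.round(v,3).tolist() for v in cmd([px,.008,z],Rt,s)])
E
```

```text
0.44 0.2 [[320.0, 176.0], [317.0, 218.0]] [ 0.306 -0.001  0.315] [[-0.09, 0.554, 2.163], [-0.024, 0.105, -0.138]]
0.46 0.2 [[321.0, 161.0], [318.0, 206.0]] [ 0.326 -0.001  0.315] [[0.094, 0.553, 2.084], [-0.024, 0.105, -0.138]]
0.48 0.2 [[322.0, 146.0], [319.0, 193.0]] [ 0.346 -0.001  0.315] [[0.278, 0.553, 2.005], [-0.024, 0.105, -0.138]]
```

Emit:
drive_tool(steps=[[[0.07,0,0.5,0,0,0,1],[0.14,0,1,0,0,0,1],[0.14,0,1,0,0,0,1]]])

```text
clock: 10.2
tool_pos: [0.5063, -0.0863, 0.256]
ee_rot: [-1.545, -0.321, 0.323]
force: [1.7, -0.3, 0.4]
width: 0.0866
```

Emit:
drive_tool(steps=[[[0.07,0,0.5,0,0,0,1],[0.14,0,1,0,0,0,1],[0.14,0,1,0,0,0,1]]])

```text
clock: 10.5
tool_pos: [0.4801, 0.011, 0.2562]
ee_rot: [-1.546, -0.323, 0.323]
force: [0.8, -0.4, 0.9]
width: 0.0875
```

Emit:
drive_tool(steps=[[[0,0.2,0,-0.01,0.04,-0.05,1],[0,0.5,0,-0.024,0.105,-0.138,1],[0,0.55,0,-0.024,0.105,-0.138,1],[0,0.55,0,-0.024,0.105,-0.138,1],[0,0.55,0,-0.024,0.105,-0.138,1]]])

```text
clock: 11.0
tool_pos: [0.4767, 0.0051, 0.1981]
ee_rot: [-1.534, -0.393, -0.283]
force: [-0.5, -1.2, -1.9]
width: 0.0868
```

```bash
python3 - <<'E'
from h import *
s=r.get_state(); print(s["tool_pos"],s["joint_positions"],s["clock"])
img=r.get_image("wrist"); K=cam("wrist")
for n,z in(("block",.034),("hole",.034)):
  for d in r.masks_of(n,"wrist")[:3]:
    p=np.array(d["location"])*[640,400]; print(n,round(d["confidence"],2),p,at_z(K,p,z).round(4),d["pixels"].sum())
u=proj(K,[.535,.01,.034])[0].astype(int);print(u); a=max(u[1]-70,0)
save(cv2.resize(img[a:a+130,u[0]-80:u[0]+80],None,fx=4,fy=4,interpolation=2),"w2.png"); print("origin",u[0]-80,a)
E
```

```text
[0.47666966 0.00508314 0.19809271] [ 0.43381978 -0.05407201 -0.8136804   0.3736575  -0.43338436 -2.24337981] 11.0
block 0.67 [327.68 168.32] [0.5372 0.0161 0.034 ] 2074
hole 0.75 [326.912 167.68 ] [0.5364 0.0151 0.034 ] 2017
[322 166]
origin 242 96
```

View pics/w2.png

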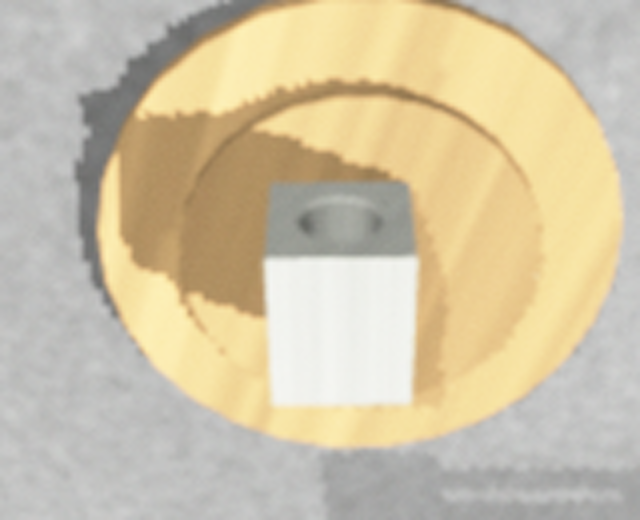

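The hole shows at crop pixel (340,220), in the end facing the robot (-x).

```bash
python3 - <<'E'
from h import *
K=cam("wrist"); s=r.get_state()
P=np.array([at_z(K,[242+x/4-.4,96+y/4-.4],.054) for x,y in((265,256),(417,256),(412,406),(272,406))]); print(P.round(4),P.mean(0))
for i in range(4): d=P[(i+1)%4]-P[i]; print(np.linalg.norm(d),np.degrees(np.arctan2(d[1],d[0])))
c=P.mean(0); yaw=.06
x=np.array([np.cos(yaw),np.sin(yaw),0]); y=np.array([0,0,-1.]); M=R.from_matrix(np.c_[x,y,np.cross(x,y)])
for z in (.15,.1,.022): print(z,[np.round(v,3).tolist() for v in cmd([c[0],c[1],z],M,s)])
E
```

```text
[[ 0.5201 -0.0051  0.054 ]
 [ 0.5172  0.0352  0.054 ]
 [ 0.5693  0.0402  0.054 ]
 [ 0.5723 -0.0009  0.054 ]] [0.54470121 0.0173575  0.054     ]
0.04036857611075474 94.14865611470869
0.05232412624984143 5.497210781285991
0.04125804404009093 -85.8294437886138
0.05232652112997439 -175.47690692257956
0.15 [[0.341, 0.743, 0.054], [-0.0, 0.004, 0.14]]
0.1 [[0.129, 1.196, 0.055], [-0.0, 0.004, 0.14]]
0.022 [[-0.203, 1.902, 0.057], [-0.0, 0.004, 0.14]]
```

Emit:
drive_tool(steps=[[[0.1,0.25,0,0,0,0.05,1],[0.2,0.5,0.02,0,0,0.1,1],[0.3,0.7,0.02,0,0,0.14,1],[0.3,0.7,0.02,0,0,0.14,1],[0.3,0.7,0.02,0,0,0.14,1]]])

```text
clock: 11.65
tool_pos: [0.5404, 0.014, 0.1486]
ee_rot: [-1.572, -0.051, 0.059]
force: [-0.7, 0.1, -0.4]
width: 0.0871
```

Emit:
drive_tool(steps=[[[0,0,0,0,0,0,1],[0,0,0,0,0,0,1]]])

```text
clock: 11.85
tool_pos: [0.5374, 0.0135, 0.1525]
ee_rot: [-1.571, -0.056, 0.055]
force: [-0.4, -0.7, 0.4]
width: 0.0868
```

```bash
python3 - <<'E'
from h import *
s=r.get_state(); print(s["tool_pos"],np.round(s["joint_positions"],2),s["clock"])
img=r.get_image("wrist"); K=cam("wrist")
u=proj(K,[.54,.014,.054])[0].astype(int);print(u); a=max(u[1]-70,0)
save(cv2.resize(img[a:a+130,u[0]-80:u[0]+80],None,fx=4,fy=4,interpolation=2),"w3.png"); print("origin",u[0]-80,a)
h=cv2.cvtColor(img,cv2.COLOR_RGB2HSV); m=((h[:,:,1]<40)&(h[:,:,2]>150)).astype(np.uint8)
n,l,st,c=cv2.connectedComponentsWithStats(m)
for i in range(1,n):
  if 500<st[i,4]<9000 : print(st[i],c[i],cv2.boxPoints(cv2.minAreaRect(np.argwhere(l==i)[:,::-1].astype(np.int32))).tolist())
E
```

```text
[0.53743694 0.01345336 0.15249513] [ 0.33  0.3  -0.31  0.   -0.96 -1.83] 11.85
[322 202]
origin 242 132
[ 214    0   90   35 1994] [258.04914744  15.13390171] [[214.0, 0.0], [303.0, 0.0], [303.0, 34.0], [214.0, 34.0]]
[ 88  71  38  33 993] [108.23967774  86.36354481] [[88.0, 71.0], [125.0, 71.0], [125.0, 103.0], [88.0, 103.0]]
[   0  129   65  129 4371] [ 19.59071151 200.11713567] [[-3.918869928272537e-15, 129.0], [64.0, 129.0], [64.0, 257.0], [0.0, 257.0]]
[  83  162   87   71 2474] [138.3265966  194.51818917] [[80.72866821289062, 229.5974578857422], [83.18727111816406, 160.75669860839844], [170.43312072753906, 163.8726348876953], [167.97451782226562, 232.71339416503906]]
[ 300  164   45   59 2395] [322.49394572 194.51649269] [[300.0, 164.0], [344.0, 164.0], [344.0, 222.0], [300.0, 222.0]]
[ 210  287  218   39 5278] [313.29746116 301.90261463] [[210.0, 325.0], [210.0, 287.0], [427.0, 287.0], [427.0, 325.0]]
```

View pics/w3.png

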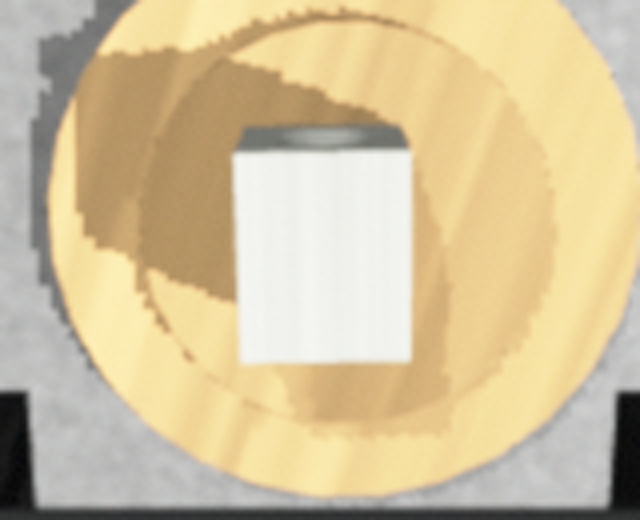

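Here the block is nearly aligned with the jaws: its top face spans crop (232–412, 151–362), with the hole end at the top.

```bash
python3 - <<'E'
from h import *
K=cam("wrist"); s=r.get_state()
P=np.array([at_z(K,[242+x/4-.4,132+y/4-.4],.054) for x,y in((232,152),(412,150),(411,362),(240,362))]); print(P.round(4),P.mean(0))
for i in range(4): d=P[(i+1)%4]-P[i]; print(np.linalg.norm(d),np.degrees(np.arctan2(d[1],d[0])))
c=P.mean(0); print(R.from_rotvec(s["ee_rot"]).as_matrix()[:,0])
print((R.from_rotvec(s["ee_rot"]).inv().apply(c-s["tool_pos"])*10).round(3))
E
```

```text
[[ 0.5107 -0.0086  0.054 ]
 [ 0.5074  0.0315  0.054 ]
 [ 0.5576  0.0359  0.054 ]
 [ 0.5605 -0.0042  0.054 ]] [0.53404425 0.01364661 0.054     ]
0.04026417831326896 94.7220746469991
0.050361733178594145 4.995310138098637
0.040224697472570535 -85.91331376536802
0.04991589032837681 -174.95409166519616
[0.99749604 0.07070904 0.00137229]
[-0.034  0.987  0.005]
```

Emit:
drive_tool(steps=[[[-0.035,0.3,0,0,-0.002,0,1],[-0.035,0.6,0,0,-0.002,0,1],[-0.035,0.9,0,0,-0.002,0,1],[-0.035,0.9,0,0,-0.002,0,1],[-0.035,0.9,0,0,-0.002,0,1]]])

```text
clock: 12.4
tool_pos: [0.5343, 0.0131, 0.0625]
ee_rot: [-1.572, -0.061, 0.061]
force: [-0.8, 0.9, 0.6]
width: 0.087
```

Emit:
drive_tool(steps=[[[0,0.2,0,0,0,0,1],[0,0.39,0,0,0,0,1],[0,0.39,0,0,0,0,1],[0,0.39,0,0,0,0,1]]])

```text
clock: 12.8
tool_pos: [0.5352, 0.0132, 0.0239]
ee_rot: [-1.571, -0.062, 0.059]
force: [0.5, -0.1, 0.7]
width: 0.087
```

Emit:
drive_tool(steps=[[[0,0.02,0,0,0,0,-1],[0,0.02,0,0,0,0,-1],[0,0.02,0,0,0,0,-1],[0,0.02,0,0,0,0,-1],[0,0.02,0,0,0,0,-1]]], force=35)

```text
clock: 13.3
tool_pos: [0.5341, 0.0129, 0.02]
ee_rot: [-1.572, -0.059, 0.061]
force: [1.0, -0.1, -0.2]
width: 0.0545
```

Emit:
drive_tool(steps=[[[0,0,0,0,0,0,-1],[0,0,0,0,0,0,-1],[0,0,0,0,0,0,-1],[0,0,0,0,0,0,-1],[0,0,0,0,0,0,-1]]])

```text
clock: 13.8
tool_pos: [0.534, 0.0129, 0.0198]
ee_rot: [-1.572, -0.059, 0.061]
force: [-0.5, 0.4, -0.1]
width: 0.0399
```

Emit:
drive_tool(steps=[[[0,-0.1,0,0,0,0,-1],[0,-0.3,0,0,0,0,-1],[0,-0.6,0,0,0,0,-1],[0,-1,0,0,0,0,-1],[0,-1,0,0,0,0,-1]]])

```text
clock: 14.3
tool_pos: [0.538, 0.0138, 0.126]
ee_rot: [-1.57, -0.069, 0.053]
force: [0.8, 0.5, -0.7]
width: 0.0399
```

Emit:
drive_tool(steps=[[[0,-0.3,0,0,0,0,-1],[0,-0.6,0,0,0,0,-1],[0,-1,0,0,0,0,-1],[0,-1,0,0,0,0,-1]]])

```text
clock: 14.7
tool_pos: [0.5374, 0.0137, 0.226]
ee_rot: [-1.571, -0.069, 0.053]
force: [0.2, -0.1, -0.0]
width: 0.04
```

Emit:
drive_tool(steps=[[[0,-0.3,0,0,0,0,-1],[0,-0.6,0,0,0,0,-1],[0,-1,0,0,0,0,-1],[0,-1,0,0,0,0,-1]]])

```text
clock: 15.1
tool_pos: [0.5367, 0.0135, 0.3255]
ee_rot: [-1.571, -0.068, 0.053]
force: [-0.0, 0.3, -1.6]
width: 0.04
```

```bash
python3 -c "
from h import *
s=r.get_state(); print(s['tool_pos'],s['force'],s['width'],s['clock'],np.round(s['joint_positions'],2)); print(R.from_rotvec(s['ee_rot']).as_matrix().round(3))"
```

```text
[0.53673033 0.01348896 0.32552648] [-0.04057232  0.30891762 -1.6134082 ] 0.03999209452384362 15.1 [ 0.33  0.17 -0.03  0.   -1.36 -1.82]
[[ 0.997  0.009 -0.077]
 [ 0.077 -0.001  0.997]
 [ 0.009 -1.    -0.001]]
```

Emit:
drive_tool(steps=[[[0,0,0,0,-0.046,0,-1],[0,0,0,0,-0.092,0,-1],[0,0,0,0,-0.138,0,-1],[0,0,0,0,-0.184,0,-1],[0,0,0,0,-0.23,0,-1]]])

```text
clock: 15.6
tool_pos: [0.5337, 0.0135, 0.3185]
ee_rot: [-1.478, -0.625, 0.633]
force: [-0.0, -0.6, -1.4]
width: 0.0396
```

Emit:
drive_tool(steps=[[[0,0,0,0,-0.046,0,-1],[0,0,0,0,-0.092,0,-1],[0,0,0,0,-0.138,0,-1],[0,0,0,0,-0.184,0,-1],[0,0,0,0,-0.23,0,-1]]])

```text
clock: 16.1
tool_pos: [0.5337, 0.0135, 0.3185]
ee_rot: [-1.228, -1.173, 1.181]
force: [0.5, -0.8, -1.3]
width: 0.04
```

Emit:
drive_tool(steps=[[[0,0,0,0,-0.046,0,-1],[0,0,0,0,-0.092,0,-1],[0,0,0,0,-0.12,0,-1],[0,0,0,0,-0.12,0,-1],[0,0,0,0,-0.12,0,-1]]])

```text
clock: 16.6
tool_pos: [0.534, 0.0135, 0.3191]
ee_rot: [-1.036, -1.441, 1.448]
force: [0.6, -0.9, -1.7]
width: 0.0395
```

Emit:
drive_tool(steps=[[[0,0,0,0,0,0.04,-1],[0,0,0,0,0,0.08,-1],[0,0,0,0,0,0.12,-1],[0,0,0,0,0,0.16,-1],[0,0,0,0,0,0.2,-1]]])

```text
clock: 17.1
tool_pos: [0.5344, 0.0141, 0.3202]
ee_rot: [-1.585, -1.161, 1.873]
force: [0.1, 0.1, -1.1]
width: 0.0395
```

```bash
python3 -c "
from h import *
s=r.get_state(); print(s['tool_pos'],s['force'],s['width'],s['clock'],np.round(s['joint_positions'],2)); print(R.from_rotvec(s['ee_rot']).as_matrix().round(3))"
```

```text
[0.53443886 0.01409471 0.32020404] [ 0.09733386  0.14476478 -1.07507964] 0.03949395296765079 17.1 [ 0.63  0.16 -0.42  0.63 -1.27 -0.58]
[[-0.259  0.191 -0.947]
 [ 0.763 -0.561 -0.322]
 [-0.592 -0.806 -0.001]]
```

Emit:
drive_tool(steps=[[[0,0,0,0,0,0.04,-1],[0,0,0,0,0,0.08,-1],[0,0,0,0,0,0.12,-1],[0,0,0,0,0,0.16,-1],[0,0,0,0,0,0.2,-1]]])

```text
clock: 17.6
tool_pos: [0.5347, 0.0143, 0.3198]
ee_rot: [2.1, 0.695, -2.211]
force: [-0.3, -1.0, -1.5]
width: 0.0396
```

Emit:
drive_tool(steps=[[[0,0,0,0,0,0.04,-1],[0,0,0,0,0,0.08,-1],[0,0,0,0,0,0.1,-1],[0,0,0,0,0,0.1,-1],[0,0,0,0,0,0.1,-1]]])

```text
clock: 18.1
tool_pos: [0.5348, 0.0137, 0.3195]
ee_rot: [2.042, 0.338, -2.046]
force: [0.4, -0.4, -1.3]
width: 0.0397
```

```bash
python3 - <<'E'
from h import *
s=r.get_state(); print(s['tool_pos'],s['force'],s['width'],s['clock'],np.round(s['joint_positions'],2)); M=R.from_rotvec(s['ee_rot']).as_matrix(); print(M.round(3))
c=s["tool_pos"]-M[:,1]*.019
T=r.get_image("top"); S=r.get_image("scene"); W=r.get_image("wrist")
o=[]
for n,I in(("scene",S),("top",T)):
    u=proj(cam(n),c)[0].astype(int); print(n,u)
    a,b=max(u[1]-45,0),max(u[0]-55,0); o.append(cv2.resize(I[a:a+90,b:b+110],(390,319),interpolation=2))
save(np.hstack(o),"f1.png")
for n in("scene","top"):
  for t in("hole","cover"):
    for d in r.find_in(t,n)[:4]: p=np.array(d["location"])*[640,400]; print(n,t,round(d["confidence"],2),p,at_z(cam(n),p,.07).round(3) if t=="cover" else "")
E
```

```text
[0.5348167  0.01370584 0.31953439] [ 0.42114206 -0.43245496 -1.28983487] 0.03974634346295797 18.1 [ 0.72  0.45 -0.78  1.2  -1.7  -1.25]
[[-0.002  0.322 -0.947]
 [ 0.    -0.947 -0.322]
 [-1.    -0.001  0.001]]
scene [349 154]
top [292 209]
scene cover 0.95 [304.128 181.32 ] [ 0.555 -0.156  0.07 ]
scene cover 0.67 [374.272 201.2  ] [0.414 0.017 0.07 ]
scene cover 0.61 [373.888 272.88 ] [0.553 0.214 0.07 ]
scene cover 0.39 [426.496 324.52 ] [0.525 0.387 0.07 ]
top hole 0.63 [293.504 209.6  ] 
top cover 0.9 [360.  215.8] [ 0.549 -0.18   0.07 ]
top cover 0.88 [324.416 271.6  ] [ 0.366 -0.056  0.07 ]
top cover 0.61 [255.488 235.   ] [0.492 0.171 0.07 ]
```

View pics/f1.png

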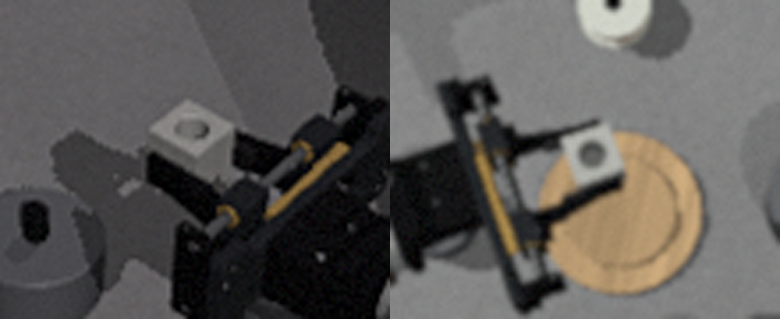

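Both views show the hole facing up in the gripper: scene crop (190,128), top crop (592,153). The big cover stands upright on the bench. I let the arm settle and hand in.

Emit:
drive_tool(steps=[[[0,0,0,0,0,0,-1],[0,0,0,0,0,0,-1],[0,0,0,0,0,0,-1],[0,0,0,0,0,0,-1],[0,0,0,0,0,0,-1]]])

```text
clock: 18.95
tool_pos: [0.5345, 0.0135, 0.3199]
ee_rot: [2.041, 0.336, -2.045]
force: [0.7, 0.2, -1.5]
width: 0.0397
```

```bash
python3 - <<'E'
from h import *
r.get_image("scene"); 
for n in("spool","pliers","screwdriver"):
  for d in r.find_in(n,"scene")[:1]: print(n,np.array(d["location"])*[640,400])
s=r.get_state(); print(s['tool_pos'],s['width'],R.from_rotvec(s['ee_rot']).as_matrix()[2].round(4),np.abs(s["joint_vel"]).max(),s["clock"])
print(r.close_job())
E
```

```text
spool [274.496 257.6  ]
pliers [271.872 133.32 ]
screwdriver [429.504 323.4  ]
[0.53450214 0.01355042 0.31986108] 0.03988272759187774 [-1.      0.0014  0.0023] 0.0020084545182977305 19.15
the job is handed in; nothing more can be done
None
```

The job is handed in, after about 19 s of robot time. I lifted the large cover off the stand and set it upright on the bench about 20 cm to the robot's right. The wrist camera showed the block's hole in the end facing the robot. I gripped the block by its sides, lifted it, turned it and tilted it so the hole faces up.

**Last checks:**
- **Hole:** both fixed cameras showed it facing up. The tool axis along the hole is vertical to within about 0.2°. I judged by eye that the block had not slipped in the jaws.
- **Hold:** the grip opening was 39.9 mm on the 40 mm block, with the TCP at 0.32 m and the arm still.
- **Bystanders:** the spool and screwdriver were within about 2 px of where they started. The pliers' detection differed by about 3 px, which I put down to detection noise, as the arm kept well clear of them.

**One disagreement:** an early tilted wrist view placed the block about 1 cm off. I put that down to the arm still settling and measured again from above before gripping.

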